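Close the icing keg to the first click of the lid wrench

TASK

The lid of the icing keg standing in the holder is only loosely on. Set the click lid wrench from the wooden board down over the lid's lugs, turn its lever clockwise (seen from above) until it clicks and stop at that first click, because forcing the lever on past the click overtightens the lid; then lift the wrench off and lay it flat back on the wooden board. Do not knock the shaker, the jar or the biscuit tin.

Things in the scene. Friction and masses are not known exactly. Their poses are not given: they have to be found in the camera images.
- keg: White keg, 104 mm across, shoulder 104 mm high, gripped in a grey one-hand holder fixed to the worktop. Origin: under its centre, on the worktop; z up. The holder's base is 144 mm across; its two jaws (along the y axis) reach 70 mm out and 68 mm up, and a clamp knob reaches 100 mm out along +y at height 45 mm. It cannot move or turn.
- lid_top (a point): Centre of the top of the keg's white screw lid, 130 mm above the worktop; z up. Disc 64 mm across, 22 mm high, with six upright lugs round its side, 60 degrees apart, each 14 mm wide, reaching 38 mm from the axis, their tops 2 mm below the lid's top. x points along the middle of a gap between two lugs; the other gaps are every 60 degrees. The axes turn with the lid.
- lid (a joint): Turn of the lid on its thread, rad: 0 is home on its seal, where it stops. It starts between -0.85 and -0.3 and grows as the lid turns clockwise seen from above. The thread drags at only about 0.15 N m before home; the lid stays where it is left.
- overturn (a joint): How far the lid has been forced past home, rad: 0 at the start and after a proper closing. It grows, and never comes back, only above about 1.7 N m, twice the wrench's click.
- wrench_socket (a point): Click lid wrench: on the axis of its aluminium cup head (98 mm across, 24 mm high, open below, bore 84 mm), at the socket's ceiling 18 mm above the head's underside, which rests on the lid's top. z up, x along the lever before a click. Three full-depth teeth, 9 mm wide, stand in to 35 mm from the axis: one below the lever, the others 120 degrees to either side.
- wrench: The whole wrench, 200 mm long, about 0.3 kg; origin on the head's axis at its underside, axes as wrench_socket. It drops on when the lever points along any of the lid's six gaps (within about 10 degrees) and the axes agree within 3 mm. Dark clutch housing on top, 60 mm across, 37 mm above the underside. It balances about 20 mm from the axis: it rests level on lid or board.
- wrench_grip (a point): Point on the wrench's one straight black lever, 66 mm from the head's axis, half-way up, 24 mm above the head's underside: a place to grip it from above. The lever's bar, 22 mm wide and 22 mm high, runs from 52 to 150 mm from the axis, 13 to 35 mm above the head's underside. x points outward along it, z up.
- wrench_lever (a joint): Angle by which the lever has broken over clockwise against the head, rad. Held at 0 up to the set torque, 0.8 N m; there the clutch clicks and the lever swings on with falling resistance, about 0.2 N m at 0.25, where it meets a solid stop; forcing it on there overtightens the lid. Let go, it springs back to 0. It has clicked once past 0.08.
- board_top (a point): Centre of the top of the wooden board, fixed to the worktop: 240 mm along its x, 300 mm along its y, 15 mm thick. The wrench lies on it at the start.
- shaker_center (a point): Middle of a steel flour shaker, an upright cylinder 74 mm across, 150 mm high, 0.45 kg, loose, near the keg in the way of the lever. Bystander.
- jar_center (a point): Middle of an amber storage jar with a smooth round lid, 84 mm across, 150 mm high, 0.6 kg, loose, near the keg in the way of the lever. Bystander.
- tin_center (a point): Middle of a flat steel biscuit tin, 73 mm along its x, 123 mm along its y, 50 mm high, 0.35 kg, loose, near the board. Bystander.

How it is judged:
By the outcome, as a careful person would: the job done as asked, in the order asked, and still so for the second after the job is handed in, with the robot touching nothing.
It also fails if it takes over 67 s, if anything falls off the work surface, if the arm or the gripper's body presses on something with over 40 N, if the wrist force passes 120 N, or if a joint passes its speed limit or range.

ROBOT

A 7-joint arm with a two-finger parallel gripper is mounted at the origin on the work surface. World frame = base frame: x ahead of the robot, y to its left, z up, the work surface at z = 0. Lengths are in m, angles in rad, forces in N, time in s.
With the tool pointing down it reaches from about 0.4 to 0.9 m from the base axis. Payload 5.5 kg.
Tool frame: the origin (TCP) lies at the very end of the fingers, on their centre line; the grasp point (between the pads) lies 19 mm behind it; z points along the fingers, y is the direction in which the jaws open and shut (so a half turn about z gives the same grasp; the last joint's range is limited). The gripper opens to 92 mm and grips with 3 to 60 N. Pads are 19 mm wide; open, the fingers measure 130 mm over their backs; the gripper's body (75 mm by 190 mm) begins 47 mm behind the grasp point.
Start: joints at [1.437, 0.501, -0.427, 1.55, 0.221, 1.138, -0.21], TCP at [0.251, -0.599, 0.193] pointing down, gripper open.
Joint ranges: [-2.88, 2.88], [-0.31, 2.03], [-1.54, 1.56], [0.2, 2.42], [-1.41, 4.55], [0.19, 2.02], [-2.57, 2.57]. Speed limits (rad/s): [2.57, 2.57, 3.14, 3.14, 3.14, 3.14, 3.14].

INTERFACE

Orientations are given as a rotation vector (axis times angle).
In Python, from plant import ctrl, optics, ticket, boxes_of, outline_of, place_of gives the robot as it stands.
- The arm moves only by the shell command python3 -m crank 'ROWS' [FORCE]. ROWS is JSON, a list of rows, each an object of numbers: "x", "y", "z": the shift along the tool's x, y, z in m; "yaw": the turn about the tool's z in degrees; "hand": the finger opening in m, from 0 to 0.0918. In form: [{"x": .., "y": .., "z": .., "yaw": .., "hand": ..}, ...]. A call has 1 to 20 rows; each row is the pose to reach, as a shift and turn from the pose commanded when the call began, along the tool's axes at that moment; what a row does not reach only later rows make up. A row lasts 1/10 s, in which the tool goes at most 50 mm and 8.59 degrees, less where a joint would pass 70% of its speed; a pose out of reach is approached as far as the arm can. A call with a gripper value outside its range is refused whole. The fingers move at their own pace and stop on an object; FORCE is the grip in N (left out, the last holds). Time passes only in rows, so rows that repeat a pose let the fingers close. It gives the time, the measured TCP pose, the force and the opening at its end, in the units of the state.
- ctrl.get_obs(): the state, without advancing time (a new reading comes with each control period).
- optics.snapshot(name): name is "side" or "top"; returns a dict with "color" (384x512x3 uint8, red, green, blue), "z_map" (384x512 float32, m along the optical axis (not along the pixel's ray), 0 where there is no reading), "vertical_fov" (degrees; the focal length in pixels is half the picture's height over the tangent of half this angle, whatever the lens; pixels are square), "cx", "cy" (the principal point, pixels), "origin" and "rotation" of the camera in the world. Camera axes: x right, y up, looking along -z (the intrinsics and any distortion apply to the point x, -y, -z); pixel columns grow to the right and rows downward; lengths in m; the calibration is good to about 2 mm. A picture is of the moment at which its call begins.
- ticket.finish_job(): hands the job in, once; it reports no verdict.
Trained networks look in a picture, given as the dict that the camera call returned (one of the last four; its "shot" number tells which), for a name from the list of things; names that differ only in an ending like _2 or _b are one class to them, and where a whole thing is asked for, a point or a joint stands for the part that bears it (a point fixed in the world has none). Each returns a list of dicts, best first, with "p" (0 to 1); they miss things now and then, are a little off and sometimes report something else, mostly with a low value. They report only what shows in the picture. A call takes as long as a camera call.
- boxes_of(picture, target): "rect" ([left, top, right, bottom] in pixels, round what is visible of it).
- outline_of(picture, target): "pixels" (384x512 bool, what is visible of it) and "rect" ([left, top, right, bottom] in pixels, round what is visible of it).
- place_of(picture, target): "centre" ([column, row] in pixels: a listed point, or the origin of a listed thing).
The state is a dict: "t": time; "qpos": joint angles; "joint_vel": joint speeds; "tau": joint torques, N m; "eef_pos": TCP position; "ee_rot": TCP orientation; "wrist_force": force on the tool from outside, world axes, zero at the start; "wrist_torque": the same for the moment, N m; "gripper_width": finger opening in m.
Only numpy, scipy, OpenCV 4.12 (cv2) and the standard library are available. Lean on these libraries where they do the work, as an engineer would, in place of code of your own. Each camera call takes 0.05 s, during which the arm holds its last target.

## Working session

There is one attempt and no reset: what is moved stays moved. The work goes in short steps, Python scripts to look and compute and a shell command to move; the robot and the scene stay as the last step left them, time stands still between calls to the robot, and variables do not carry over. Pictures are saved under pics/ and viewed, and the job is handed in when it is done.

```bash
ls; mkdir -p pics
cat > h.py <<'E'
import numpy as np, cv2
from plant import ctrl, optics, ticket, boxes_of, outline_of, place_of
def ray(p,c,r):
    f=192/np.tan(np.radians(p["vertical_fov"])/2)
    return np.array([(c-p["cx"])/f,-(r-p["cy"])/f,-1.0])
def world(p,c,r,d): return np.array(p["origin"])+np.array(p["rotation"])@(ray(p,c,r)*d)
def atz(p,c,r,z):
    o=np.array(p["origin"]); v=np.array(p["rotation"])@ray(p,c,r); return o+v*(z-o[2])/v[2]
def cloud(p):
    rr,cc=np.mgrid[0:384,0:512]; f=192/np.tan(np.radians(p["vertical_fov"])/2)
    v=np.stack([(cc-p["cx"])/f,-(rr-p["cy"])/f,-np.ones_like(cc,float)],-1)*p["z_map"][...,None]
    return v@np.array(p["rotation"]).T+np.array(p["origin"])
def save(p,n): cv2.imwrite("pics/"+n,cv2.cvtColor(p["color"],cv2.COLOR_RGB2BGR))
E
python3 - <<'E'
from h import *
print(ctrl.get_obs())
for n in("top","side"):
    p=optics.snapshot(n); save(p,n+"0.png")
    print(n,{k:v for k,v in p.items() if k not in("color","z_map")})
    for t in["keg","lid_top","wrench_socket","wrench_grip","wrench","board_top","shaker_center","jar_center","tin_center"]:
        print(t,[(np.round(q["centre"],1),round(q["p"],2)) for q in place_of(p,t)][:3])
E
```

```text
pics
{'t': 0.0, 'qpos': array([ 1.43721119,  0.50185282, -0.42677359,  1.55145825,  0.22082934,
        1.1382935 , -0.2103193 ]), 'joint_vel': array([ 5.00284039e-04,  7.10642392e-04, -1.70820000e-03, -7.90134433e-05,
       -3.88804345e-04,  1.98177987e-04, -5.24833240e-04]), 'tau': array([-1.76599087e-04, -5.66591585e+01, -5.81622407e+00, -2.79111689e+01,
       -6.88220817e-02,  3.07037320e-02,  1.66846653e-04]), 'eef_pos': array([ 0.25084087, -0.59881501,  0.19217032]), 'ee_rot': array([-3.07807766e+00, -6.18862357e-01,  5.51785516e-04]), 'wrist_force': array([-0.39215358, -0.26146438,  0.0277127 ]), 'wrist_torque': array([-0.00109087, -0.01696226, -0.03154611]), 'gripper_width': 0.09171214637051676}
top {'vertical_fov': 56.20648300829715, 'cx': 258.3953728917205, 'cy': 194.48845907626998, 'origin': array([0.43368833, 0.01276377, 1.09053152]), 'rotation': array([ 0.0725107 , -0.11328351, -1.55918022]), 'shot': 1}
keg [(array([174.3, 209. ]), 0.69), (array([348.7, 213.2]), 0.56)]
lid_top [(array([163. , 206.9]), 0.87)]
wrench_socket [(array([347.3, 213.6]), 0.69)]
wrench_grip [(a
[... 260 characters left out ...]
.9]), 0.43)]
side {'vertical_fov': 55.75124844903017, 'cx': 255.4383575419713, 'cy': 189.124341636535, 'origin': array([0.3882633 , 0.76079828, 0.69414162]), 'rotation': array([ 0.13424895, -1.30127926, -2.62023877]), 'shot': 2}
keg [(array([246.6, 284.8]), 0.81)]
lid_top [(array([249.2, 250.8]), 0.78)]
wrench_socket [(array([290.7, 159.2]), 0.79), (array([285.3, 171.9]), 0.32)]
wrench_grip [(array([282.7, 172.9]), 0.74), (array([291.7, 170.8]), 0.65)]
wrench [(array([288.5, 162.8]), 0.72)]
board_top [(array([285.7, 172.5]), 0.88)]
shaker_center [(array([208.8, 227.2]), 0.67), (array([226.1, 168.1]), 0.37)]
jar_center [(array([305.9, 317.8]), 0.71)]
tin_center [(array([227.5, 167.3]), 0.63)]
```

```bash
sed -i 's/^def ray/from scipy.spatial.transform import Rotation as Ro\ndef snap(n):\n    p=dict(optics.snapshot(n)); p["rotation_vec"]=p["rotation"]; return p\ndef RM(p): return Ro.from_rotvec(p["rotation"]).as_matrix()\ndef ray/; s/np.array(p\["rotation"\])/RM(p)/' h.py
python3 - <<'E'
from h import *
for n in("top","side"):
    p=optics.snapshot(n); cl=cloud(p); np.save(n+"c.npy",cl)
    print(n, [k for k in p])
    for t,z in dict(lid_top=.13,wrench_socket=.033,wrench_grip=.039,board_top=.015,shaker_center=.075,jar_center=.075,tin_center=.025).items():
        for q in place_of(p,t)[:1]:
            c,r=q["centre"]; print(t,atz(p,c,r,z).round(4),cl[int(r),int(c)].round(4))
    cv2.imwrite(f"pics/{n}0b.png",cv2.resize(cv2.cvtColor(p["color"],cv2.COLOR_RGB2BGR),(800,600),interpolation=cv2.INTER_CUBIC))
E
```

```text
top ['color', 'z_map', 'vertical_fov', 'cx', 'cy', 'origin', 'rotation', 'shot']
lid_top [0.5153 0.2376 0.13  ] [0.5172 0.2395 0.13  ]
wrench_socket [ 0.5042 -0.2851  0.033 ] [ 0.503  -0.2772  0.0551]
wrench_grip [ 0.4931 -0.2166  0.039 ] [ 0.494  -0.2143  0.0486]
board_top [ 0.5152 -0.2158  0.015 ] [ 0.5169 -0.2157  0.0158]
shaker_center [0.6443 0.1459 0.075 ] [0.6312 0.1366 0.1489]
jar_center [0.3723 0.3309 0.075 ] [0.3786 0.3083 0.15  ]
tin_center [ 0.6963 -0.2     0.025 ] [ 0.6932 -0.1932  0.0487]
side ['color', 'z_map', 'vertical_fov', 'cx', 'cy', 'origin', 'rotation', 'shot']
lid_top [0.5094 0.2451 0.13  ] [0.51   0.2443 0.1293]
wrench_socket [ 0.5074 -0.2802  0.033 ] [ 0.5061 -0.2607  0.0484]
wrench_grip [ 0.4883 -0.2166  0.039 ] [ 0.4878 -0.2079  0.0459]
board_top [ 0.5183 -0.2226  0.015 ] [ 0.5213 -0.2247  0.0134]
shaker_center [0.6475 0.1499 0.075 ] [0.6337 0.186  0.1141]
jar_center [0.3778 0.3367 0.075 ] [0.3805 0.373  0.1302]
tin_center [ 0.7011 -0.1848  0.025 ] [ 0.6902 -0.1498  0.05  ]
```

View pics/top0b.png

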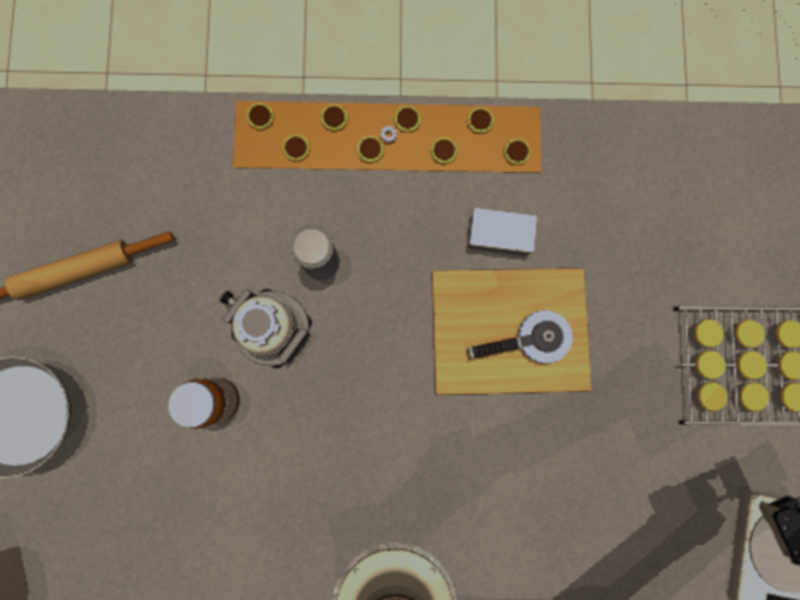

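View pics/side0b.png

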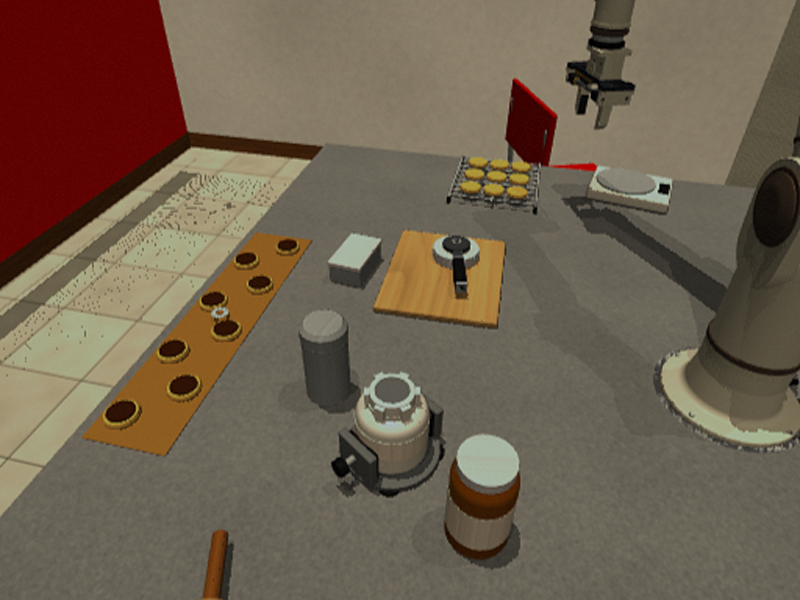

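```bash
cat > fit.py <<'E'
from h import *
def circ(pts):
    c,r=cv2.minEnclosingCircle(pts.astype(np.float32)*1000); return np.array(c)/1000,r/1000
def near(cl,x,y,R,z0,z1):
    P=cl.reshape(-1,3); m=(np.hypot(P[:,0]-x,P[:,1]-y)<R)&(P[:,2]>z0)&(P[:,2]<z1); return P[m]
E
python3 - <<'E'
from fit import *
for n in("top","side"):
    cl=np.load(n+"c.npy"); print(n)
    for nm,a in dict(lid=(.514,.24,.06,.12,.14),keg_lid_top=(.514,.24,.06,.127,.14),shaker=(.635,.14,.06,.143,.16),jar=(.376,.31,.07,.143,.16),wrench_hous=(.503,-.28,.06,.048,.06),wr_head=(.503,-.28,.06,.036,.06),tin=(.693,-.19,.1,.045,.06),board=(.515,-.215,.25,.011,.018)).items():
        P=near(cl,*a); 
        if len(P)<5: print(nm,len(P)); continue
        print(nm,len(P),circ(P[:,:2]),np.median(P,0).round(4),"rect",cv2.minAreaRect(P[:,:2].astype(np.float32)*1000))
    P=near(cl,.48,-.2,.12,.040,.056); P=P[np.hypot(P[:,0]-.503,P[:,1]+.28)>.052]
    print("lever",cv2.minAreaRect(P[:,:2].astype(np.float32)*1000),P.mean(0), cv2.fitLine(P[:,:2].astype(np.float32),2,0,.01,.01).ravel())
E
```

```text
top
lid 542 (array([0.51411511, 0.2403644 ]), 0.038610122680664063) [0.5143 0.239  0.1296] rect ((514.1453857421875, 239.9251708984375), (75.7840805053711, 70.57559204101562), 12.86110782623291)
keg_lid_top 482 (array([0.51470209, 0.23999109]), 0.038502983093261715) [0.5143 0.2397 0.1299] rect ((514.6004028320312, 239.27162170410156), (69.25728607177734, 74.8160171508789), 38.23504638671875)
shaker 502 (array([0.64355402, 0.14750174]), 0.03547878265380859) [0.6427 0.1471 0.148 ] rect ((644.340087890625, 148.02032470703125), (67.80812072753906, 66.32302856445312), 45.70881652832031)
jar 655 (array([0.37680325, 0.33700592]), 0.03656078720092774) [0.3761 0.336  0.1496] rect ((377.065673828125, 336.52655029296875), (68.56358337402344, 72.12285614013672), 0.699809193611145)
wrench_hous 377 (array([ 0.50002563, -0.26585117]), 0.045422306060791014) [ 0.4973 -0.2776  0.0515] rect ((503.10089111328125, -267.34918212890625), (86.8242416381836, 58.55510711669922), 81.2396240234375)
wr_head 870 (array([ 0.49818546, -0.27672498]), 0.05577052307128906) [ 0.4993 -0.2781  0.0418] rect ((500.69207763
[... 1761 characters left out ...]
rect ((499.5290222167969, -277.2227783203125), (98.37075805664062, 98.98505401611328), 67.3761978149414)
tin 461 (array([ 0.69906592, -0.19744016]), 0.06879207611083984) [ 0.7007 -0.1928  0.0483] rect ((700.7522583007812, -197.0994873046875), (127.3985824584961, 72.26192474365234), 83.99362182617188)
board 3155 (array([ 0.54416022, -0.21542799]), 0.20891116333007811) [ 0.5221 -0.1712  0.0136] rect ((568.046142578125, -215.31716918945312), (350.1779479980469, 301.7617492675781), 1.7687913179397583)
lever ((477.8758239746094, -183.84445190429688), (29.453216552734375, 109.45699310302734), 6.148752212524414) [ 0.47681692 -0.17426719  0.04782539] [ 0.21861315 -0.9758116   0.47681692 -0.17426719]
```

Run:
```python
from fit import *
for n,c in(("top",(.5144,.2400)),("side",(.5135,.2440))):
    cl=np.load(n+"c.npy")
    P=near(cl,*c,.045,.119,.136); d=P[:,:2]-c; r=np.hypot(*d.T); a=np.degrees(np.arctan2(d[:,1],d[:,0]))%60
    m=(r>.0335); print(n,m.sum(),np.histogram(a[m],12,(0,60))[0])
    z=np.exp(1j*np.radians(a[m]*6)).mean(); print("lug dir mod60",np.degrees(np.angle(z))/6%60,abs(z))
p=optics.snapshot("top"); im=p["color"][170:245,125:205]
cv2.imwrite("pics/lid.png",cv2.cvtColor(cv2.resize(im,None,fx=7,fy=7,interpolation=cv2.INTER_CUBIC),cv2.COLOR_RGB2BGR))
```

```text
top 67 [ 5 14 14 14 14  6  0  0  0  0  0  0]
lug dir mod60 15.142627143306138 0.7485638818350233
side 117 [ 7 25 24 21 30 10  0  0  0  0  0  0]
lug dir mod60 15.605291848319675 0.7321886952163257
```

View pics/lid.png

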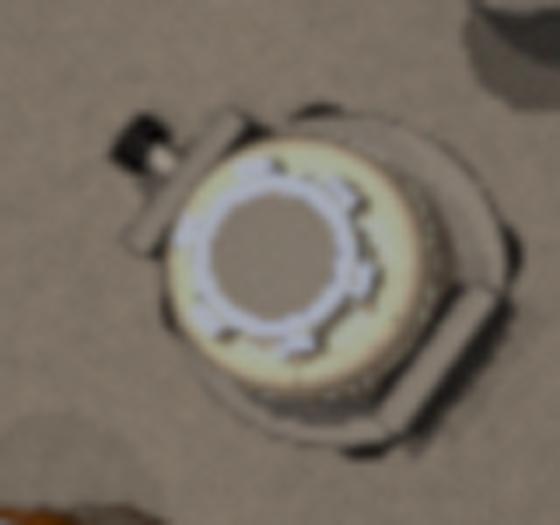

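```bash
cat >> fit.py <<'E'
def pose():
    o=ctrl.get_obs(); R=Ro.from_rotvec(o["ee_rot"]).as_matrix(); return np.array(o["eef_pos"]),R,o
def rel(x,y,z,th,ref=None):
    p,R,o=ref or pose(); d=R.T@(np.array([x,y,z])-p); t=np.degrees(np.arctan2(R[1,0],R[0,0]))
    dy=-((th-t+180)%360-180)
    return d.round(4),round(dy,2),"th now",round(t,2)
E
python3 -c "
from fit import *
print(rel(.4866,-.2176,.15,102.6)); print(rel(.4866,-.2176,.02,102.6))"
```

```text
(array([ 0.3646, -0.2612,  0.0432]), np.float64(-79.86), 'th now', np.float64(22.74))
(array([ 0.3646, -0.2612,  0.1732]), np.float64(-79.86), 'th now', np.float64(22.74))
```

```bash
python3 -m crank '[{"x":0.036,"y":-0.026,"z":0,"yaw":-8,"hand":0.07},{"x":0.073,"y":-0.052,"z":0,"yaw":-16,"hand":0.07},{"x":0.109,"y":-0.078,"z":0,"yaw":-24,"hand":0.07},{"x":0.146,"y":-0.104,"z":0,"yaw":-32,"hand":0.07},{"x":0.182,"y":-0.131,"z":0,"yaw":-40,"hand":0.07},{"x":0.219,"y":-0.157,"z":0.01,"yaw":-48,"hand":0.07},{"x":0.255,"y":-0.183,"z":0.02,"yaw":-56,"hand":0.07},{"x":0.292,"y":-0.209,"z":0.03,"yaw":-64,"hand":0.07},{"x":0.328,"y":-0.235,"z":0.04,"yaw":-72,"hand":0.07},{"x":0.3646,"y":-0.2612,"z":0.043,"yaw":-79.86,"hand":0.07},{"x":0.3646,"y":-0.2612,"z":0.043,"yaw":-79.86,"hand":0.07},{"x":0.3646,"y":-0.2612,"z":0.043,"yaw":-79.86,"hand":0.07},{"x":0.3646,"y":-0.2612,"z":0.043,"yaw":-79.86,"hand":0.07}]'
python3 -c "
from fit import *
print(rel(.4866,-.2176,.02,102.6),pose()[2]['qpos'])"
```

```text
t: 3.15
eef_pos: [0.486, -0.219, 0.1502]
ee_rot: [1.967, 2.449, -0.001]
wrist_force: [-0.6, 0.3, -0.2]
gripper_width: 0.0701
(array([0.0013, 0.001 , 0.1302]), np.float64(-0.14), 'th now', np.float64(102.46)) [ 1.05115407  0.43504113 -0.84659124  1.876936    0.38529812  1.00134314
  0.25545729]
```

```bash
python3 -m crank '[{"x":0.001,"y":0.001,"z":0.04},{"x":0.001,"y":0.001,"z":0.08},{"x":0.001,"y":0.001,"z":0.11},{"x":0.001,"y":0.001,"z":0.13},{"x":0.001,"y":0.001,"z":0.13},{"x":0.001,"y":0.001,"z":0.13}]'
python3 - <<'E'
from fit import *
print(rel(.4866,-.2176,.02,102.6))
p=optics.snapshot("side"); save(p,"g1.png")
im=p["color"][100:220,230:350]
cv2.imwrite("pics/g1.png",cv2.cvtColor(cv2.resize(im,None,fx=5,fy=5,interpolation=cv2.INTER_CUBIC),cv2.COLOR_RGB2BGR))
E
```

```text
(array([0.0013, 0.001 , 0.1302]), np.float64(-0.14), 'th now', np.float64(102.46))invalid input
```

View pics/g1.png

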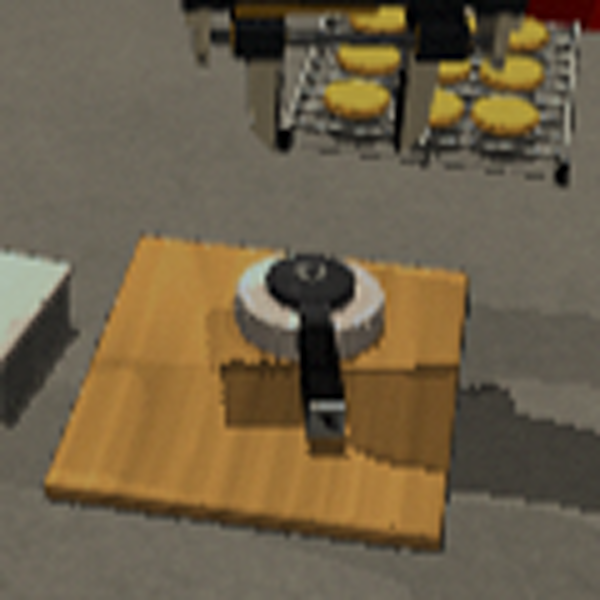

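The move was refused because every field is required. The picture shows the gripper above the board and the lever pointing at the camera, with its end at crop (325,420).

```bash
python3 -m crank '[{"x":0.001,"y":0.001,"z":0.04,"yaw":0,"hand":0.07},{"x":0.001,"y":0.001,"z":0.08,"yaw":0,"hand":0.07},{"x":0.001,"y":0.001,"z":0.11,"yaw":0,"hand":0.07},{"x":0.001,"y":0.001,"z":0.13,"yaw":0,"hand":0.07},{"x":0.001,"y":0.001,"z":0.13,"yaw":0,"hand":0.07},{"x":0.001,"y":0.001,"z":0.13,"yaw":0,"hand":0.07}]'
python3 - <<'E'
from fit import *
print(rel(.4866,-.2176,.02,102.6))
p=optics.snapshot("side")
im=p["color"][100:220,230:350]
cv2.imwrite("pics/g2.png",cv2.cvtColor(cv2.resize(im,None,fx=5,fy=5,interpolation=cv2.INTER_CUBIC),cv2.COLOR_RGB2BGR))
E
```

```text
t: 3.8
eef_pos: [0.4871, -0.2175, 0.0205]
ee_rot: [-1.967, -2.45, 0.0]
wrist_force: [0.3, 0.1, 0.1]
gripper_width: 0.0701
(array([ 0.    , -0.0005,  0.0005]), np.float64(-0.12), 'th now', np.float64(102.48))
```

View pics/g2.png

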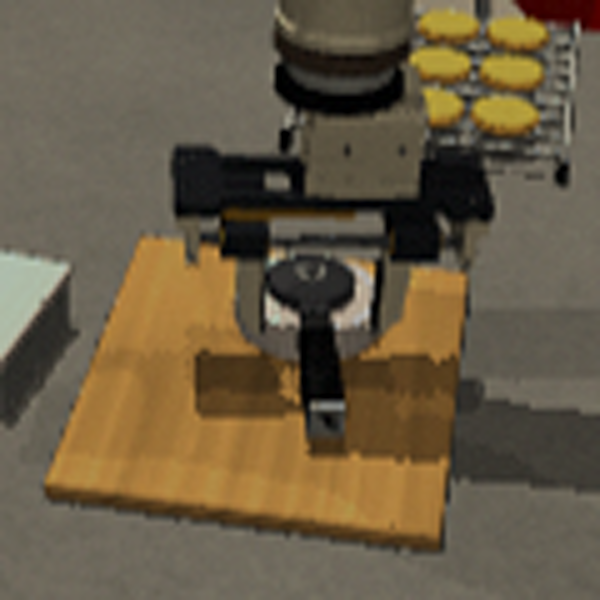

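```bash
python3 -m crank '[{"x":0,"y":0,"z":0,"yaw":0,"hand":0.01},{"x":0,"y":0,"z":0,"yaw":0,"hand":0.01},{"x":0,"y":0,"z":0,"yaw":0,"hand":0.01},{"x":0,"y":0,"z":0,"yaw":0,"hand":0.01},{"x":0,"y":0,"z":0,"yaw":0,"hand":0.01},{"x":0,"y":0,"z":0,"yaw":0,"hand":0.01},{"x":0,"y":0,"z":0,"yaw":0,"hand":0.01},{"x":0,"y":0,"z":0,"yaw":0,"hand":0.01}]' 50; python3 -m crank '[{"x":0,"y":0,"z":-0.03,"yaw":0,"hand":0.01},{"x":0,"y":0,"z":-0.07,"yaw":0,"hand":0.01},{"x":0,"y":0,"z":-0.11,"yaw":0,"hand":0.01},{"x":0,"y":0,"z":-0.15,"yaw":0,"hand":0.01},{"x":0,"y":0,"z":-0.17,"yaw":0,"hand":0.01},{"x":0,"y":0,"z":-0.17,"yaw":0,"hand":0.01},{"x":0,"y":0,"z":-0.17,"yaw":0,"hand":0.01}]'
python3 - <<'E'
from fit import *
print(rel(.4866,-.2176,.19,102.6), ctrl.get_obs()["wrist_torque"])
p=optics.snapshot("side")
im=p["color"][60:180,230:350]
cv2.imwrite("pics/g3.png",cv2.cvtColor(cv2.resize(im,None,fx=5,fy=5,interpolation=cv2.INTER_CUBIC),cv2.COLOR_RGB2BGR))
p=optics.snapshot("top");cl=cloud(p)
P=near(cl,.495,-.25,.14,.175,.25);
print(len(P),np.histogram(P[:,2],15,(.175,.25)))
save(p,"g3t.png")
E
```

```text
t: 4.65
eef_pos: [0.4873, -0.2164, 0.0202]
ee_rot: [-1.964, -2.452, -0.0]
wrist_force: [0.3, -0.6, -0.1]
gripper_width: 0.012
t: 5.35
eef_pos: [0.4871, -0.2167, 0.1901]
ee_rot: [1.964, 2.451, -0.001]
wrist_force: [-0.2, 0.6, -0.3]
gripper_width: 0.0101
(array([-0.0008, -0.0006,  0.0001]), np.float64(-0.02), 'th now', np.float64(102.58)) [-0.05466652 -0.09306404 -0.03592906]
0 (array([0, 0, 0, 0, 0, 0, 0, 0, 0, 0, 0, 0, 0, 0, 0]), array([0.175, 0.18 , 0.185, 0.19 , 0.195, 0.2  , 0.205, 0.21 , 0.215,
       0.22 , 0.225, 0.23 , 0.235, 0.24 , 0.245, 0.25 ]))
```

View pics/g3.png

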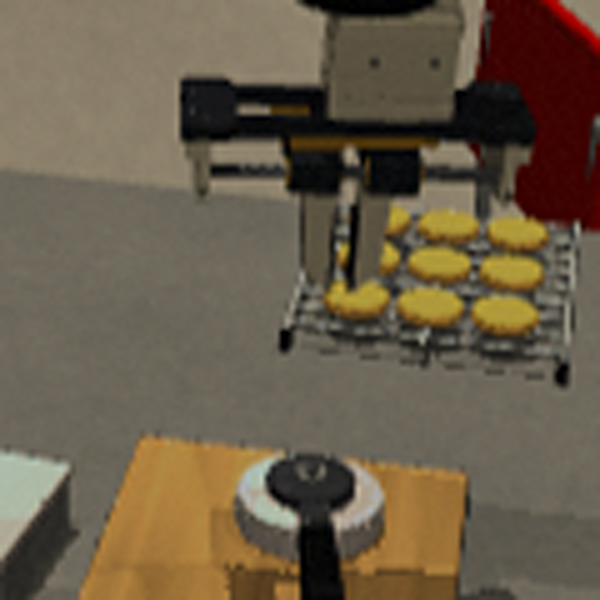

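View pics/g3t.png

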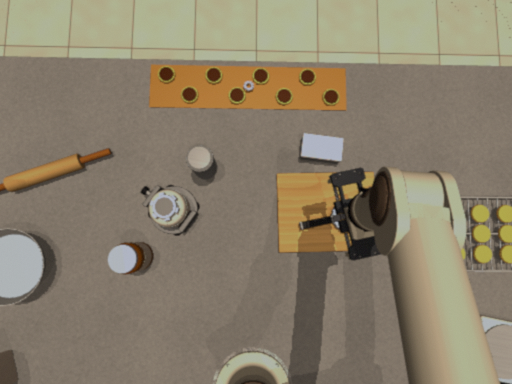

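```bash
cat >> fit.py <<'E'
def proj(p,X):
    f=192/np.tan(np.radians(p["vertical_fov"])/2); v=RM(p).T@(np.array(X)-p["origin"]); return np.array([p["cx"]+f*v[0]/-v[2], p["cy"]-f*v[1]/-v[2]])
E
python3 - <<'E'
from fit import *
p=optics.snapshot("side"); q=optics.snapshot("top")
x=pose()[0]
print(proj(p,x),proj(q,x))
cl=cloud(p)
u,v=proj(p,x); 
sub=p["z_map"][100:125,285:312]; print((sub[::3,::2]*1000).astype(int))
print(-(RM(p).T@(x-p["origin"]))[2])
for n,pp in(("top",q),("side",p)):
    cl=cloud(pp); 
    P=near(cl,.501,-.282,.16,.030,.06); P=P[np.hypot(P[:,0]-.501,P[:,1]+.282)>.056]
    print(n,len(P),cv2.minAreaRect(P[:,:2].astype(np.float32)*1000),P[:,2].min(),P[:,2].max(),np.median(P[:,2]))
im=p["color"][90:200,230:340]
cv2.imwrite("pics/g4.png",cv2.cvtColor(cv2.resize(im,None,fx=5,fy=5,interpolation=cv2.INTER_CUBIC),cv2.COLOR_RGB2BGR))
E
```

```text
[296.43738246 126.73365357] [339.76568243 216.96380975]
[[1703 1697 1711 1020 1018 1016 3239 3247 3209 1015 1019 1015 3219 3219]
 [1675 1678 1674 1021 1024 1020 1026 1680 1028 1022 1018 1019 1601 1602]
 [1649 1644 1656 1026 1026 1023 1029 1650 1030 1027 1025 1027 1587 1598]
 [1618 1624 1621 1034 1033 1032 1579 1550 1032 1037 1034 1547 1624 1624]
 [1599 1600 1597 1040 1039 1038 1539 1526 1037 1039 1037 1526 1537 1533]
 [1572 1570 1573 1042 1045 1045 1528 1067 1041 1044 1044 1576 1577 1580]
 [1554 1552 1505 1505 1500 1047 1480 1480 1049 1478 1482 1556 1554 1557]
 [1533 1528 1481 1482 1529 1470 1462 1459 1459 1460 1458 1468 1464 1460]
 [1503 1457 1459 1511 1505 1506 1511 1504 1510 1503 1509 1505 1507 1458]]
1.0815939095242297
top 255 ((478.85198974609375, -181.6441650390625), (22.402751922607422, 94.27049255371094), 12.438885688781738) 0.03262408931531202 0.05473339646129527 0.049518560443289505
side 181 ((480.1231994628906, -183.3045654296875), (38.43027114868164, 107.30564880371094), 4.374878406524658) 0.030250544812147395 0.05248203197642931 0.047916870732998884
```

View pics/g4.png

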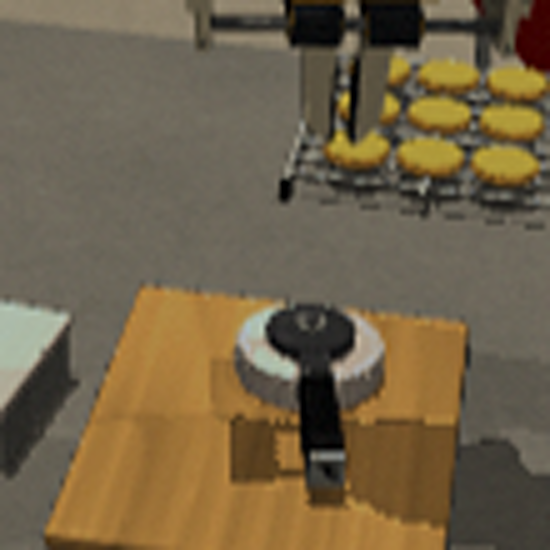

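Run:
```python
from fit import *
p=optics.snapshot("side"); cl=cloud(p); x=pose()[0]; print(x)
P=cl[60:135,270:320].reshape(-1,3); P=P[(np.hypot(P[:,0]-x[0],P[:,1]-x[1])<.07)&(P[:,2]>.15)]
print(len(P),P[P[:,2].argsort()[:12]].round(4), np.histogram(P[:,2],14,(.19,.33)))
low=P[P[:,2]<.25]; print(low.mean(0),low.min(0),low.max(0))
q=optics.snapshot("top"); cl=cloud(q); im=q["color"][150:280,290:420]
print(near(cl,.487,-.217,.02,.15,.5)[:,2].min() if len(near(cl,.487,-.217,.02,.15,.5)) else None)
cv2.imwrite("pics/g5.png",cv2.cvtColor(cv2.resize(im,None,fx=4.5,fy=4.5,interpolation=cv2.INTER_CUBIC),cv2.COLOR_RGB2BGR))
```

```text
[ 0.48649526 -0.21603903  0.18892671]
1496 [[ 0.4821 -0.2206  0.2221]
 [ 0.4944 -0.2038  0.2221]
 [ 0.4774 -0.2069  0.2228]
 [ 0.4742 -0.2037  0.2247]
 [ 0.4825 -0.2216  0.2247]
 [ 0.4915 -0.2018  0.2266]
 [ 0.4775 -0.2054  0.2266]
 [ 0.4971 -0.2002  0.2266]
 [ 0.4747 -0.2057  0.2268]
 [ 0.4829 -0.2236  0.2269]
 [ 0.4942 -0.1994  0.2274]
 [ 0.4886 -0.2009  0.2274]] (array([  0,   0,   0,  18,  34,  46,  44,  55,  44,   5, 106, 135, 139,
       221]), array([0.19, 0.2 , 0.21, 0.22, 0.23, 0.24, 0.25, 0.26, 0.27, 0.28, 0.29,
       0.3 , 0.31, 0.32, 0.33]))
[ 0.48349401 -0.20392717  0.2380277 ] [ 0.46186511 -0.22358948  0.22205288] [ 0.50430429 -0.19476154  0.2494805 ]
0.25580132619123963
```

View pics/g5.png

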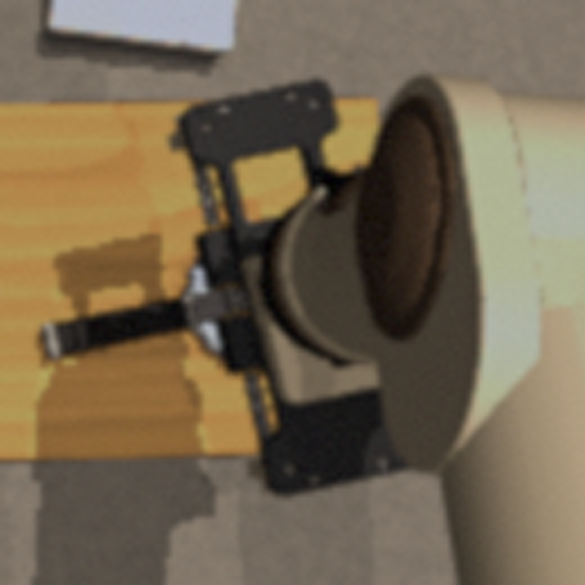

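```bash
python3 -m crank '[{"x":-0.001,"y":-0.0005,"z":0.0,"yaw":0,"hand":0.07},{"x":-0.001,"y":-0.0005,"z":0.0,"yaw":0,"hand":0.07},{"x":-0.001,"y":-0.0005,"z":0.03,"yaw":0,"hand":0.07},{"x":-0.001,"y":-0.0005,"z":0.07,"yaw":0,"hand":0.07},{"x":-0.001,"y":-0.0005,"z":0.11,"yaw":0,"hand":0.07},{"x":-0.001,"y":-0.0005,"z":0.15,"yaw":0,"hand":0.07},{"x":-0.001,"y":-0.0005,"z":0.175,"yaw":0,"hand":0.07},{"x":-0.001,"y":-0.0005,"z":0.19,"yaw":0,"hand":0.07},{"x":-0.001,"y":-0.0005,"z":0.19,"yaw":0,"hand":0.07},{"x":-0.001,"y":-0.0005,"z":0.19,"yaw":0,"hand":0.07}]'
python3 - <<'E'
from fit import *
p=optics.snapshot("side"); cl=cloud(p); x=pose()[0]; print(x)
P=cl.reshape(-1,3); P=P[(np.hypot(P[:,0]-x[0],P[:,1]-x[1])<.075)&(P[:,2]>.025)&(P[:,1]>x[1]+.0)&(P[:,1]<x[1]+.02)&(abs(P[:,0]-x[0])>.025)]
print(len(P),P[P[:,2].argsort()[:12]].round(4))
im=p["color"][100:220,230:350]
cv2.imwrite("pics/g6.png",cv2.cvtColor(cv2.resize(im,None,fx=5,fy=5,interpolation=cv2.INTER_CUBIC),cv2.COLOR_RGB2BGR))
E
```

```text
t: 6.65
eef_pos: [0.4879, -0.2175, 0.001]
ee_rot: [1.963, 2.451, 0.001]
wrist_force: [0.4, 0.1, 0.9]
gripper_width: 0.0699
[ 0.48839592 -0.21788413  0.00155872]
646 [[ 0.5214 -0.1996  0.0341]
 [ 0.4493 -0.2174  0.0345]
 [ 0.4428 -0.2137  0.0381]
 [ 0.4458 -0.2107  0.0395]
 [ 0.4495 -0.2138  0.0408]
 [ 0.4463 -0.214   0.0412]
 [ 0.4431 -0.2126  0.0426]
 [ 0.44   -0.2131  0.0428]
 [ 0.4499 -0.2141  0.0444]
 [ 0.4405 -0.2163  0.0445]
 [ 0.4436 -0.2151  0.0448]
 [ 0.4467 -0.2137  0.0451]]
```

View pics/g6.png

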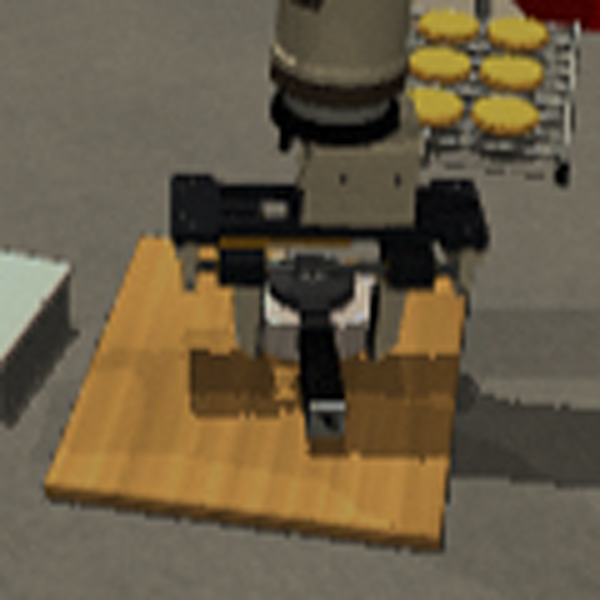

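```bash
python3 -m crank '[{"x":0,"y":-0.001,"z":0.006,"yaw":0,"hand":0.07},{"x":0,"y":-0.001,"z":0.011,"yaw":0,"hand":0.07},{"x":0,"y":-0.001,"z":0.011,"yaw":0,"hand":0.07},{"x":0,"y":-0.001,"z":0.011,"yaw":0,"hand":0.01},{"x":0,"y":-0.001,"z":0.011,"yaw":0,"hand":0.01},{"x":0,"y":-0.001,"z":0.011,"yaw":0,"hand":0.01},{"x":0,"y":-0.001,"z":0.011,"yaw":0,"hand":0.01},{"x":0,"y":-0.001,"z":0.011,"yaw":0,"hand":0.01},{"x":0,"y":-0.001,"z":0.011,"yaw":0,"hand":0.01},{"x":0,"y":-0.001,"z":0.011,"yaw":0,"hand":0.01},{"x":0,"y":-0.001,"z":0.011,"yaw":0,"hand":0.01}]' 50
```

```text
t: 7.8
eef_pos: [0.4861, -0.2178, -0.0108]
ee_rot: [1.964, 2.452, 0.0]
wrist_force: [0.2, 0.7, -0.3]
gripper_width: 0.0216
```

```bash
python3 -c "
from fit import *
p,R,o=pose();print(p)
print(rel(.4861,-.2178,.135,102.58)); print(rel(.4965,.304,.135,105.2))"
```

```text
[ 0.4861257  -0.2177658  -0.01076333]
(array([-0.    , -0.    , -0.1458]), np.float64(0.02), 'th now', np.float64(102.6))
(array([ 0.5069,  0.124 , -0.1458]), np.float64(-2.6), 'th now', np.float64(102.6))
```

Lift, then carry over at moderate speed (about 0.3 m/s).

```bash
python3 -m crank '[{"x":0,"y":0,"z":-0.02,"yaw":0,"hand":0.01},{"x":0,"y":0,"z":-0.05,"yaw":0,"hand":0.01},{"x":0,"y":0,"z":-0.08,"yaw":0,"hand":0.01},{"x":0,"y":0,"z":-0.11,"yaw":0,"hand":0.01},{"x":0,"y":0,"z":-0.135,"yaw":0,"hand":0.01},{"x":0,"y":0,"z":-0.146,"yaw":0,"hand":0.01},{"x":0,"y":0,"z":-0.146,"yaw":0,"hand":0.01},{"x":0,"y":0,"z":-0.146,"yaw":0,"hand":0.01}]'
python3 - <<'E'
from fit import *
print(rel(.4965,.304,.135,105.2), pose()[2]["wrist_force"],pose()[2]["wrist_torque"])
p=optics.snapshot("side")
im=p["color"][80:200,230:350]
cv2.imwrite("pics/g7.png",cv2.cvtColor(cv2.resize(im,None,fx=5,fy=5,interpolation=cv2.INTER_CUBIC),cv2.COLOR_RGB2BGR))
E
```

```text
t: 8.6
eef_pos: [0.485, -0.2178, 0.1341]
ee_rot: [-1.964, -2.45, 0.001]
wrist_force: [-0.4, 0.2, -2.7]
gripper_width: 0.0215
(array([ 0.5067,  0.1248, -0.0007]), np.float64(-2.63), 'th now', np.float64(102.57)) [-0.43388443  0.15109213 -2.68987443] [ 0.11886473 -0.09690941  0.05391448]
```

View pics/g7.png

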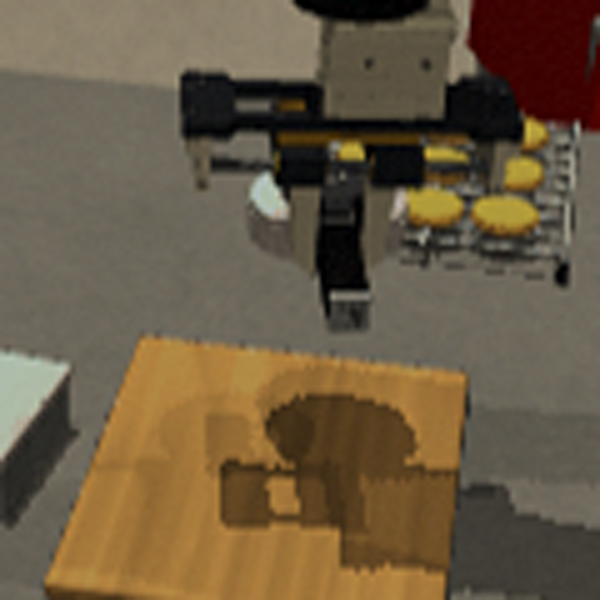

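The wrench hangs level in the fingers and is clear of the board. Carrying it to above the keg.

```bash
python3 -m crank '[{"x":0.015,"y":0.004,"z":-0.01,"yaw":0,"hand":0.01},{"x":0.045,"y":0.011,"z":-0.01,"yaw":0,"hand":0.01},{"x":0.085,"y":0.021,"z":-0.01,"yaw":0,"hand":0.01},{"x":0.125,"y":0.031,"z":-0.01,"yaw":0,"hand":0.01},{"x":0.165,"y":0.041,"z":-0.01,"yaw":0,"hand":0.01},{"x":0.205,"y":0.05,"z":-0.01,"yaw":-1,"hand":0.01},{"x":0.245,"y":0.06,"z":-0.01,"yaw":-1,"hand":0.01},{"x":0.285,"y":0.07,"z":-0.01,"yaw":-1,"hand":0.01},{"x":0.325,"y":0.08,"z":-0.01,"yaw":-1.5,"hand":0.01},{"x":0.365,"y":0.09,"z":-0.01,"yaw":-2,"hand":0.01},{"x":0.405,"y":0.1,"z":-0.01,"yaw":-2,"hand":0.01},{"x":0.445,"y":0.11,"z":-0.01,"yaw":-2.6,"hand":0.01},{"x":0.475,"y":0.117,"z":-0.01,"yaw":-2.6,"hand":0.01},{"x":0.495,"y":0.122,"z":-0.01,"yaw":-2.6,"hand":0.01},{"x":0.507,"y":0.1248,"z":-0.01,"yaw":-2.6,"hand":0.01},{"x":0.507,"y":0.1248,"z":-0.01,"yaw":-2.6,"hand":0.01},{"x":0.507,"y":0.1248,"z":-0.01,"yaw":-2.6,"hand":0.01},{"x":0.507,"y":0.1248,"z":-0.01,"yaw":-2.6,"hand":0.01}]'
python3 - <<'E'
from fit import *
print(rel(.4965,.304,.145,105.2), pose()[0],pose()[2]["qpos"])
p=optics.snapshot("side");np.save("s1.npy",cloud(p))
print(place_of(p,"wrench_socket")[:1],place_of(p,"lid_top")[:1])
im=p["color"][170:320,170:370]
cv2.imwrite("pics/k1.png",cv2.cvtColor(cv2.resize(im,None,fx=4,fy=4,interpolation=cv2.INTER_CUBIC),cv2.COLOR_RGB2BGR))
p=optics.snapshot("top");np.save("t1.npy",cloud(p))
print(place_of(p,"wrench_socket")[:1])
im=p["color"][150:300,80:280]
cv2.imwrite("pics/k1t.png",cv2.cvtColor(cv2.resize(im,None,fx=4,fy=4,interpolation=cv2.INTER_CUBIC),cv2.COLOR_RGB2BGR))
E
```

```text
t: 10.45
eef_pos: [0.4976, 0.3023, 0.1449]
ee_rot: [1.91, 2.493, -0.002]
wrist_force: [1.4, 0.3, -3.5]
gripper_width: 0.0216
(array([ 0.0019, -0.0006, -0.0001]), np.float64(-0.12), 'th now', np.float64(105.08)) [0.49758719 0.30230106 0.14490411] [ 0.07368789  0.55897556 -0.89618535  1.76016074  0.49399153  1.06603494
 -0.73295988]
[{'centre': [248.1, 228.4], 'p': 0.66}] [{'centre': [251.4, 251.7], 'p': 0.75}]
[{'centre': [159.2, 203.2], 'p': 0.7}]
```

View pics/k1.png

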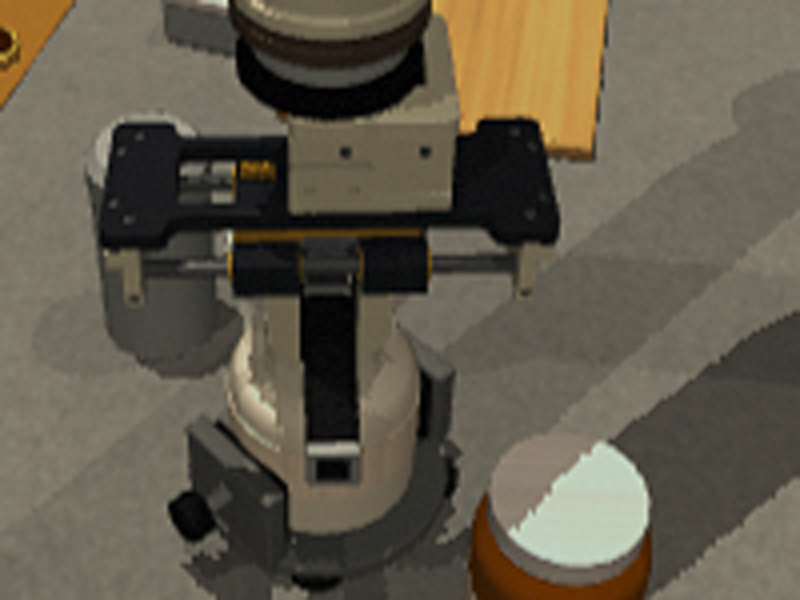

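View pics/k1t.png

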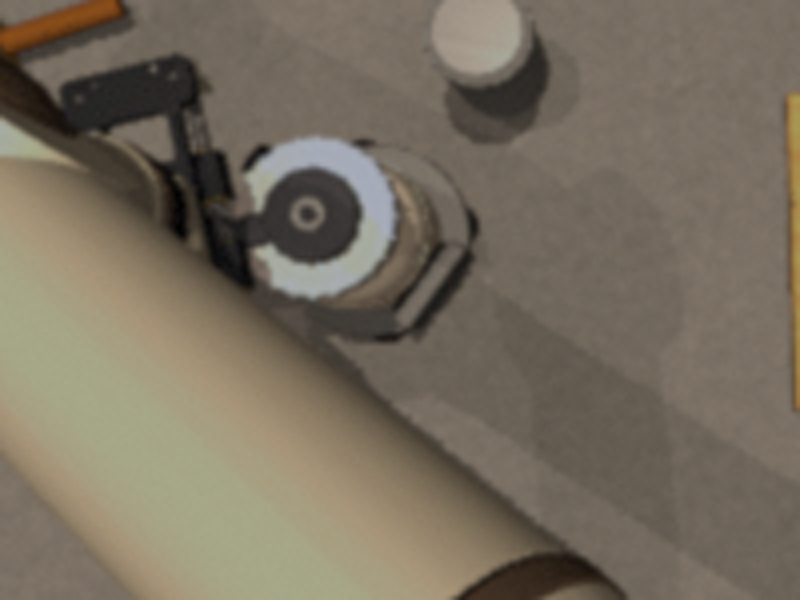

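Run:
```python
from fit import *
cl=np.load("t1.npy"); p=optics.snapshot("top")
print("ring",atz(p,156.75,203.25,.2077))
P=near(cl,.51,.24,.07,.16,.24); print(len(P),np.histogram(P[:,2],16,(.16,.24)))
# rim: colour white pixels
hsv=p["color"].astype(int).sum(2)
m=(np.hypot(cl[...,0]-.512,cl[...,1]-.24)<.06)&(cl[...,2]>.185)&(cl[...,2]<.2)
Q=cl[m]; Q=Q[Q[:,1]<.26]
A=np.c_[2*Q[:,:2],np.ones(len(Q))]
h=cv2.convexHull(Q[:,:2].astype(np.float32)).reshape(-1,2); h=h[h[:,1]<.255]
A=np.c_[2*h,np.ones(len(h))]; s=np.linalg.lstsq(A,(h**2).sum(1),rcond=None)[0]; print("rim fit",s[:2],np.sqrt(s[2]+s[0]**2+s[1]**2),len(h))
```

```text
ring [0.5145157  0.23894141 0.2077    ]
1335 (array([  0,   0,   9,  21,  14,  24, 453, 274,  49, 424,  62,   3,   1,
         1,   0,   0]), array([0.16 , 0.165, 0.17 , 0.175, 0.18 , 0.185, 0.19 , 0.195, 0.2  ,
       0.205, 0.21 , 0.215, 0.22 , 0.225, 0.23 , 0.235, 0.24 ]))
rim fit [0.51454085 0.23794253] 0.04992382416497736 17
```

```bash
python3 -m crank '[{"x":0.0015,"y":0.0003,"z":0.01,"yaw":0,"hand":0.01},{"x":0.0015,"y":0.0003,"z":0.02,"yaw":0,"hand":0.01},{"x":0.0015,"y":0.0003,"z":0.03,"yaw":0,"hand":0.01},{"x":0.0015,"y":0.0003,"z":0.036,"yaw":0,"hand":0.01},{"x":0.0015,"y":0.0003,"z":0.042,"yaw":0,"hand":0.01},{"x":0.0015,"y":0.0003,"z":0.047,"yaw":0,"hand":0.01},{"x":0.0015,"y":0.0003,"z":0.047,"yaw":0,"hand":0.01}]'
```

```text
t: 11.45
eef_pos: [0.4967, 0.3055, 0.0974]
ee_rot: [-1.908, -2.495, 0.002]
wrist_force: [0.8, 0.4, -3.2]
gripper_width: 0.0218
```

```bash
python3 -m crank '[{"x":0,"y":0,"z":0.004,"yaw":0,"hand":0.01},{"x":0,"y":0,"z":0.008,"yaw":0,"hand":0.01},{"x":0,"y":0,"z":0.010,"yaw":0,"hand":0.01},{"x":0,"y":0,"z":0.0115,"yaw":0,"hand":0.01},{"x":0,"y":0,"z":0.0115,"yaw":0,"hand":0.01}]'
python3 - <<'E'
from fit import *
p=optics.snapshot("top");cl=cloud(p)
for t in("wrench_socket",): print(place_of(p,t)[:1])
P=near(cl,.5145,.24,.028,.12,.17); print(np.histogram(P[:,2],10,(.12,.17)))
print(pose()[0],pose()[2]["wrist_force"],pose()[2]["wrist_torque"])
im=p["color"][150:300,80:280]
cv2.imwrite("pics/k2t.png",cv2.cvtColor(cv2.resize(im,None,fx=4,fy=4,interpolation=cv2.INTER_CUBIC),cv2.COLOR_RGB2BGR))
E
```

```text
t: 11.95
eef_pos: [0.4972, 0.3058, 0.0866]
ee_rot: [-1.908, -2.496, 0.0]
wrist_force: [0.1, -0.5, -1.8]
gripper_width: 0.0217
[{'centre': [163.9, 208.1], 'p': 0.7}]
(array([  0,   0,   1,   1,   4, 243, 118,   4,   0,   0]), array([0.12 , 0.125, 0.13 , 0.135, 0.14 , 0.145, 0.15 , 0.155, 0.16 ,
       0.165, 0.17 ]))
[0.4972838  0.30584472 0.08684888] [-0.57406984 -0.03670079 -3.0301041 ] [ 0.0905888  -0.10668549  0.05333819]
```

View pics/k2t.png

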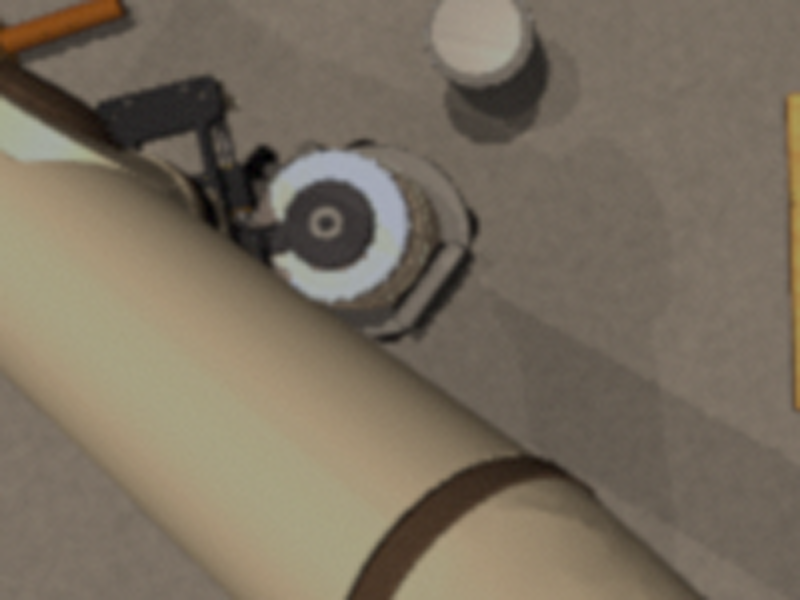

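Run:
```python
from fit import *
p=optics.snapshot("top"); print(atz(p,161.5,205.75,.149))
x,R,o=pose(); th=np.degrees(np.arctan2(R[1,0],R[0,0])); print(th,x)
# arc rows: rotate clockwise by a about point at tool -x 0.066
for a in list(range(0,61,2)):
    t=np.radians(a) # yaw +a ; tool frame: y' side: cw => +y direction
    print(a, round(.066*(np.cos(t)-1),4), round(.066*np.sin(t),4))
```

```text
[0.51347012 0.24140395 0.149     ]
105.19481121298855 [0.49726214 0.3058455  0.0868722 ]
0 0.0 0.0
2 -0.0 0.0023
4 -0.0002 0.0046
6 -0.0004 0.0069
8 -0.0006 0.0092
10 -0.001 0.0115
12 -0.0014 0.0137
14 -0.002 0.016
16 -0.0026 0.0182
18 -0.0032 0.0204
20 -0.004 0.0226
22 -0.0048 0.0247
24 -0.0057 0.0268
26 -0.0067 0.0289
28 -0.0077 0.031
30 -0.0088 0.033
32 -0.01 0.035
34 -0.0113 0.0369
36 -0.0126 0.0388
38 -0.014 0.0406
40 -0.0154 0.0424
42 -0.017 0.0442
44 -0.0185 0.0458
46 -0.0202 0.0475
48 -0.0218 0.049
50 -0.0236 0.0506
52 -0.0254 0.052
54 -0.0272 0.0534
56 -0.0291 0.0547
58 -0.031 0.056
60 -0.033 0.0572
```

```bash
cat > ft.py <<'E'
from fit import *
x,R,o=pose(); th=np.degrees(np.arctan2(R[1,0],R[0,0]))
F=R.T@o["wrist_force"]; T=R.T@o["wrist_torque"]
C=np.array([.5145,.2420]); d=x[:2]-C
print("th %.2f lev %.2f r %.4f t %.2f F %s T %s z %.4f"%(th,np.degrees(np.arctan2(d[1],d[0])),np.hypot(*d),o["t"],F.round(2),T.round(3),x[2]))
E
python3 ft.py; python3 -m crank '[{"x":0,"y":0.0023,"z":0,"yaw":2,"hand":0.01},{"x":-0.0002,"y":0.0046,"z":0,"yaw":4,"hand":0.01},{"x":-0.0004,"y":0.0069,"z":0,"yaw":6,"hand":0.01},{"x":-0.0006,"y":0.0092,"z":0,"yaw":8,"hand":0.01},{"x":-0.001,"y":0.0115,"z":0,"yaw":10,"hand":0.01},{"x":-0.0014,"y":0.0137,"z":0,"yaw":12,"hand":0.01},{"x":-0.0014,"y":0.0137,"z":0,"yaw":12,"hand":0.01}]' >/dev/null; python3 ft.py
```

```text
th 105.19 lev 105.11 r 0.0661 t 12.10 F [-0.56  0.02  2.66] T [-0.145  0.152 -0.007] z 0.0869
th 93.08 lev 92.78 r 0.0655 t 12.80 F [-2.31  0.74  3.12] T [-0.275 -0.31  -0.102] z 0.0867
```

```bash
python3 -m crank '[{"x":0,"y":0.0023,"z":0,"yaw":2,"hand":0.01},{"x":-0.0002,"y":0.0046,"z":0,"yaw":4,"hand":0.01},{"x":-0.0002,"y":0.0046,"z":0,"yaw":4,"hand":0.01}]' >/dev/null; python3 ft.py
python3 -m crank '[{"x":0,"y":0.0023,"z":0,"yaw":2,"hand":0.01},{"x":0,"y":0.0023,"z":0,"yaw":2,"hand":0.01}]' >/dev/null; python3 ft.py
python3 -m crank '[{"x":0,"y":0.0023,"z":0,"yaw":2,"hand":0.01},{"x":0,"y":0.0023,"z":0,"yaw":2,"hand":0.01}]' >/dev/null; python3 ft.py
```

```text
th 89.06 lev 88.85 r 0.0655 t 13.10 F [-2.84  1.5   2.44] T [-0.368 -0.46  -0.134] z 0.0866
th 87.08 lev 86.88 r 0.0656 t 13.30 F [-2.87  2.24  3.57] T [-0.473 -0.659 -0.225] z 0.0867
th 85.08 lev 84.97 r 0.0658 t 13.50 F [-2.74  1.87  4.11] T [-0.432 -0.632 -0.271] z 0.0867
```

```bash
sed -i 's/^print/print("M %.3f"%(T[2]+.066*F[1]),end=" ")\nprint/' ft.py
python3 ft.py
python3 -m crank '[{"x":-0.0003,"y":0.0026,"z":0,"yaw":2,"hand":0.01},{"x":-0.0003,"y":0.0026,"z":0,"yaw":2,"hand":0.01}]' >/dev/null; python3 ft.py
python3 -m crank '[{"x":-0.0003,"y":0.0026,"z":0,"yaw":2,"hand":0.01},{"x":-0.0003,"y":0.0026,"z":0,"yaw":2,"hand":0.01}]' >/dev/null; python3 ft.py
python3 -m crank '[{"x":-0.0003,"y":0.0026,"z":0,"yaw":2,"hand":0.01},{"x":-0.0003,"y":0.0026,"z":0,"yaw":2,"hand":0.01}]' >/dev/null; python3 ft.py
```

```text
M -0.148 th 85.08 lev 84.97 r 0.0658 t 13.50 F [-2.74  1.87  4.11] T [-0.432 -0.632 -0.271] z 0.0867
M -0.103 th 83.08 lev 82.89 r 0.0658 t 13.70 F [-3.14  1.38  2.58] T [-0.363 -0.647 -0.194] z 0.0867
M -0.095 th 81.08 lev 80.75 r 0.0656 t 13.90 F [-3.44  1.    3.48] T [-0.306 -0.6   -0.161] z 0.0867
M -0.085 th 79.09 lev 78.65 r 0.0656 t 14.10 F [-3.25  1.09  1.97] T [-0.166 -0.532 -0.157] z 0.0867
```

```bash
for i in 1; do python3 -m crank '[{"x":-0.0003,"y":0.0023,"z":0,"yaw":2,"hand":0.01},{"x":-0.0003,"y":0.0023,"z":0,"yaw":2,"hand":0.01}]' >/dev/null; python3 ft.py; done
python3 -m crank '[{"x":-0.0003,"y":0.0023,"z":0,"yaw":2,"hand":0.01},{"x":-0.0003,"y":0.0023,"z":0,"yaw":2,"hand":0.01}]' >/dev/null; python3 ft.py
python3 -m crank '[{"x":-0.0003,"y":0.0023,"z":0,"yaw":2,"hand":0.01},{"x":-0.0003,"y":0.0023,"z":0,"yaw":2,"hand":0.01}]' >/dev/null; python3 ft.py
```

```text
M -0.115 th 77.10 lev 76.58 r 0.0655 t 14.30 F [-2.59 -0.03  3.88] T [-0.095 -0.48  -0.113] z 0.0868
M 0.013 th 75.10 lev 74.51 r 0.0655 t 14.50 F [-1.94  0.73  2.36] T [-0.049 -0.217 -0.036] z 0.0868
M -0.515 th 73.17 lev 72.89 r 0.0653 t 14.70 F [-1.81 -1.31  2.08] T [ 0.266 -0.164 -0.428] z 0.0868
```

```bash
python3 -m crank '[{"x":0,"y":0.0012,"z":0,"yaw":1,"hand":0.01},{"x":0,"y":0.0012,"z":0,"yaw":1,"hand":0.01}]' >/dev/null; python3 ft.py
python3 -m crank '[{"x":0,"y":0.0012,"z":0,"yaw":1,"hand":0.01},{"x":0,"y":0.0012,"z":0,"yaw":1,"hand":0.01}]' >/dev/null; python3 ft.py
```

```text
M -0.855 th 72.23 lev 72.10 r 0.0653 t 14.90 F [-0.53 -3.83  2.17] T [ 0.616 -0.1   -0.602] z 0.0868
M -0.697 th 71.18 lev 70.91 r 0.0652 t 15.10 F [-0.61 -4.2   2.11] T [ 0.872 -0.05  -0.42 ] z 0.0867
```

```bash
python3 -m crank '[{"x":0,"y":0.0012,"z":0,"yaw":1,"hand":0.01},{"x":0,"y":0.0023,"z":0,"yaw":2,"hand":0.01},{"x":0,"y":0.0023,"z":0,"yaw":2,"hand":0.01}]' >/dev/null; python3 ft.py
python3 -m crank '[{"x":0,"y":0.0012,"z":0,"yaw":1,"hand":0.01},{"x":0,"y":0.0023,"z":0,"yaw":2,"hand":0.01},{"x":0,"y":0.0023,"z":0,"yaw":2,"hand":0.01}]' >/dev/null; python3 ft.py
```

```text
M -0.741 th 69.14 lev 68.68 r 0.0652 t 15.40 F [ 0.03 -5.72  2.44] T [ 1.074 -0.045 -0.363] z 0.0867
M -0.651 th 67.12 lev 66.56 r 0.0653 t 15.70 F [ 0.   -4.64  1.51] T [ 1.18   0.009 -0.345] z 0.0867
```

```bash
python3 -m crank '[{"x":0,"y":0.0012,"z":0,"yaw":1,"hand":0.01},{"x":0,"y":0.0023,"z":0,"yaw":2,"hand":0.01},{"x":0,"y":0.0023,"z":0,"yaw":2,"hand":0.01}]' >/dev/null; python3 ft.py
python3 -m crank '[{"x":0,"y":0.0012,"z":0,"yaw":1,"hand":0.01},{"x":0,"y":0.0012,"z":0,"yaw":1,"hand":0.01}]' >/dev/null; python3 ft.py
python3 - <<'E'
from fit import *
p=optics.snapshot("top")
im=p["color"][165:255,110:230]
cv2.imwrite("pics/c1.png",cv2.cvtColor(cv2.resize(im,None,fx=6.5,fy=6.5,interpolation=cv2.INTER_CUBIC),cv2.COLOR_RGB2BGR))
E
```

```text
M -0.446 th 65.13 lev 64.50 r 0.0653 t 16.00 F [-0.84 -3.85  1.72] T [ 1.116  0.019 -0.192] z 0.0868
M -0.453 th 64.13 lev 63.41 r 0.0653 t 16.20 F [-0.02 -4.98  2.25] T [ 1.178 -0.029 -0.125] z 0.0868
```

View pics/c1.png

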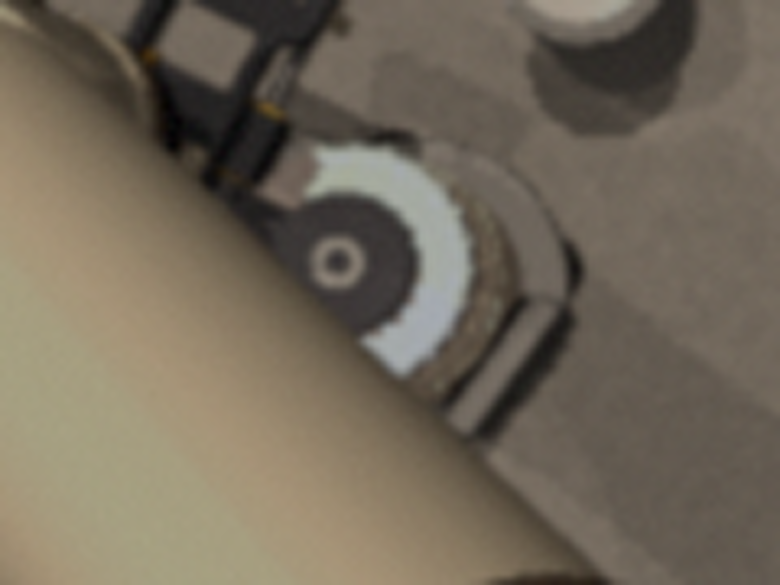

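```bash
python3 -m crank '[{"x":0,"y":-0.0023,"z":0,"yaw":-2,"hand":0.01},{"x":0,"y":-0.0046,"z":0,"yaw":-4,"hand":0.01},{"x":0,"y":-0.0046,"z":0,"yaw":-4,"hand":0.01}]' >/dev/null; python3 ft.py
python3 -m crank '[{"x":0,"y":-0.0023,"z":0,"yaw":-2,"hand":0.01},{"x":0,"y":-0.0046,"z":0,"yaw":-4,"hand":0.01},{"x":0,"y":-0.0046,"z":0,"yaw":-4,"hand":0.01}]' >/dev/null; python3 ft.py
```

```text
M -0.653 th 68.30 lev 67.76 r 0.0652 t 16.55 F [-1.53 -5.46  2.09] T [ 1.207 -0.044 -0.293] z 0.0867
M -0.743 th 72.33 lev 71.89 r 0.0652 t 16.85 F [-0.58 -5.08  0.93] T [ 1.269  0.02  -0.407] z 0.0867
```

```bash
python3 -m crank '[{"x":0,"y":-0.0012,"z":0,"yaw":-1,"hand":0.01},{"x":0,"y":-0.0023,"z":0,"yaw":-2,"hand":0.01},{"x":0,"y":-0.0023,"z":0,"yaw":-2,"hand":0.01}]' >/dev/null; python3 ft.py
python3 -m crank '[{"x":0,"y":-0.0012,"z":0,"yaw":-1,"hand":0.01},{"x":0,"y":-0.0023,"z":0,"yaw":-2,"hand":0.01},{"x":0,"y":-0.0023,"z":0,"yaw":-2,"hand":0.01}]' >/dev/null; python3 ft.py
```

```text
M -0.256 th 74.19 lev 73.22 r 0.0653 t 17.15 F [-0.43 -5.51  3.29] T [1.075 0.102 0.108] z 0.0868
M -0.031 th 76.20 lev 74.37 r 0.0652 t 17.45 F [ 0.88 -2.28  3.63] T [0.418 0.293 0.12 ] z 0.0869
```

```bash
python3 -m crank '[{"x":0,"y":-0.0025,"z":0,"yaw":-1.5,"hand":0.01},{"x":0,"y":-0.0055,"z":0,"yaw":-3.5,"hand":0.01},{"x":0,"y":-0.0055,"z":0,"yaw":-3.5,"hand":0.01},{"x":0,"y":-0.0055,"z":0,"yaw":-3.5,"hand":0.01}]' >/dev/null; python3 ft.py
```

```text
M -0.009 th 79.69 lev 79.71 r 0.0652 t 17.85 F [0.58 0.36 1.9 ] T [-0.082  0.102 -0.033] z 0.0868
```

```bash
python3 -m crank '[{"x":0,"y":0,"z":-0.004,"yaw":0,"hand":0.01},{"x":0,"y":0,"z":-0.01,"yaw":0,"hand":0.01},{"x":0,"y":0,"z":-0.016,"yaw":0,"hand":0.01},{"x":0,"y":0,"z":-0.025,"yaw":0,"hand":0.01},{"x":0,"y":0,"z":-0.04,"yaw":0,"hand":0.01},{"x":0,"y":0,"z":-0.065,"yaw":0,"hand":0.01},{"x":0,"y":0,"z":-0.065,"yaw":0,"hand":0.01},{"x":0,"y":0,"z":-0.065,"yaw":0,"hand":0.01}]'; python3 ft.py
python3 - <<'E'
from fit import *
p=optics.snapshot("side")
im=p["color"][150:300,170:370]
cv2.imwrite("pics/l1.png",cv2.cvtColor(cv2.resize(im,None,fx=4,fy=4,interpolation=cv2.INTER_CUBIC),cv2.COLOR_RGB2BGR))
p=optics.snapshot("top");save(p,"l1t.png")
E
```

```text
t: 18.65
eef_pos: [0.5264, 0.3067, 0.1528]
ee_rot: [2.411, 2.012, 0.003]
wrist_force: [-0.3, -1.3, -3.7]
gripper_width: 0.0217
M -0.005 th 79.69 lev 79.56 r 0.0657 t 18.65 F [-1.32 -0.07  3.73] T [-0.034  0.091 -0.   ] z 0.1528
```

View pics/l1.png

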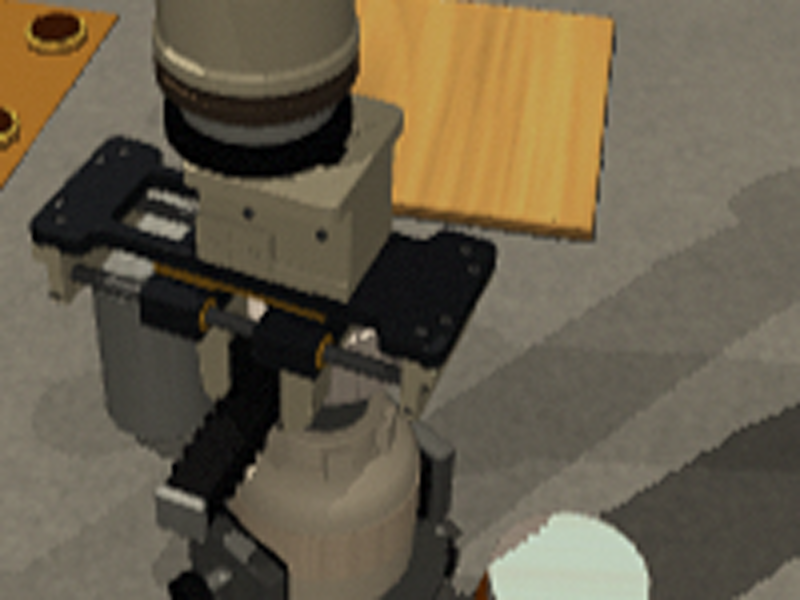

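View pics/l1t.png

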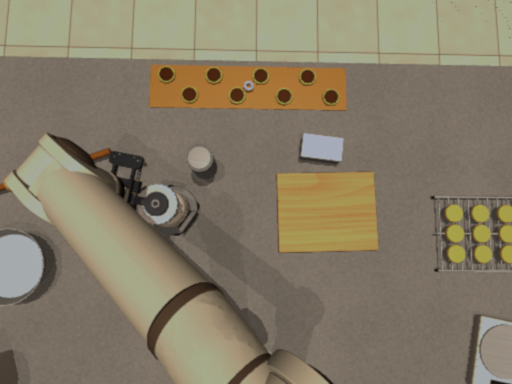

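```bash
python3 -c "
from fit import *
print(rel(.4861,-.2178,.16,102.6))"
```

```text
(array([-0.5222,  0.0551, -0.0084]), np.float64(-22.91), 'th now', np.float64(79.69))
```

```bash
python3 -m crank '[{"x":-0.015,"y":0.002,"z":-0.008,"yaw":0,"hand":0.01},{"x":-0.045,"y":0.005,"z":-0.008,"yaw":-1,"hand":0.01},{"x":-0.085,"y":0.009,"z":-0.008,"yaw":-3,"hand":0.01},{"x":-0.125,"y":0.013,"z":-0.008,"yaw":-5,"hand":0.01},{"x":-0.165,"y":0.017,"z":-0.008,"yaw":-7,"hand":0.01},{"x":-0.205,"y":0.022,"z":-0.008,"yaw":-9,"hand":0.01},{"x":-0.245,"y":0.026,"z":-0.008,"yaw":-11,"hand":0.01},{"x":-0.285,"y":0.03,"z":-0.008,"yaw":-13,"hand":0.01},{"x":-0.325,"y":0.034,"z":-0.008,"yaw":-15,"hand":0.01},{"x":-0.365,"y":0.039,"z":-0.008,"yaw":-17,"hand":0.01},{"x":-0.405,"y":0.043,"z":-0.008,"yaw":-19,"hand":0.01},{"x":-0.445,"y":0.047,"z":-0.008,"yaw":-21,"hand":0.01},{"x":-0.485,"y":0.051,"z":-0.008,"yaw":-22.9,"hand":0.01},{"x":-0.51,"y":0.054,"z":-0.008,"yaw":-22.9,"hand":0.01},{"x":-0.522,"y":0.055,"z":-0.008,"yaw":-22.9,"hand":0.01},{"x":-0.522,"y":0.055,"z":-0.008,"yaw":-22.9,"hand":0.01},{"x":-0.522,"y":0.055,"z":-0.008,"yaw":-22.9,"hand":0.01}]'
python3 -c "
from fit import *
print(rel(.4861,-.2178,-.0108,102.6))
p=optics.snapshot('top'); cl=cloud(p); save(p,'r1.png')
from fit import *
P=near(cl,.5144,.24,.045,.119,.136); c=np.array([.5144,.24]); d=P[:,:2]-c; r=np.hypot(*d.T); a=np.degrees(np.arctan2(d[:,1],d[:,0])); m=r>.0335
z=np.exp(1j*np.radians(a[m]*6)).mean(); print('lug mod60',np.degrees(np.angle(z))/6%60,abs(z),m.sum())
"
```

```text
t: 20.45
eef_pos: [0.4865, -0.215, 0.1594]
ee_rot: [-1.962, -2.452, -0.002]
wrist_force: [-0.5, 0.9, -3.5]
gripper_width: 0.0217
(array([-0.003 , -0.001 ,  0.1702]), np.float64(0.08), 'th now', np.float64(102.68))
lug mod60 55.307804420377785 0.7479539489826481 70
```

View pics/r1.png

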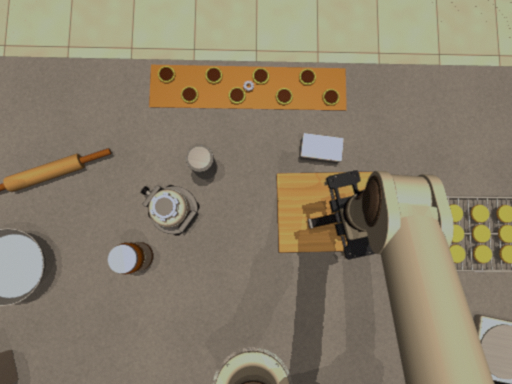

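```bash
python3 -m crank '[{"x":-0.002,"y":-0.0005,"z":0.03,"yaw":0,"hand":0.01},{"x":-0.002,"y":-0.0005,"z":0.07,"yaw":0,"hand":0.01},{"x":-0.002,"y":-0.0005,"z":0.11,"yaw":0,"hand":0.01},{"x":-0.002,"y":-0.0005,"z":0.14,"yaw":0,"hand":0.01},{"x":-0.002,"y":-0.0005,"z":0.155,"yaw":0,"hand":0.01},{"x":-0.002,"y":-0.0005,"z":0.163,"yaw":0,"hand":0.01},{"x":-0.002,"y":-0.0005,"z":0.167,"yaw":0,"hand":0.01},{"x":-0.002,"y":-0.0005,"z":0.169,"yaw":0,"hand":0.01},{"x":-0.002,"y":-0.0005,"z":0.169,"yaw":0,"hand":0.01},{"x":-0.002,"y":-0.0005,"z":0.169,"yaw":0,"hand":0.01}]'; python3 ft.py
```

```text
t: 21.5
eef_pos: [0.4873, -0.2196, -0.0082]
ee_rot: [1.963, 2.45, 0.0]
wrist_force: [0.3, 0.1, -3.5]
gripper_width: 0.0217
M -0.003 th 102.58 lev -93.37 r 0.4624 t 21.50 F [0.01 0.34 3.46] T [-0.136  0.086 -0.025] z -0.0082
```

```bash
python3 -m crank '[{"x":0,"y":0,"z":0.0012,"yaw":0,"hand":0.01},{"x":0,"y":0,"z":0.0022,"yaw":0,"hand":0.01},{"x":0,"y":0,"z":0.0022,"yaw":0,"hand":0.01},{"x":0,"y":0,"z":0.0022,"yaw":0,"hand":0.01}]'; python3 ft.py
```

```text
t: 21.9
eef_pos: [0.4869, -0.2194, -0.0108]
ee_rot: [1.964, 2.451, -0.0]
wrist_force: [-1.5, 0.1, 5.5]
gripper_width: 0.0217
M -0.074 th 102.59 lev -93.42 r 0.4623 t 21.90 F [ 0.38 -1.47 -5.47] T [0.26  0.017 0.023] z -0.0108
```

Resting on the board. Release, then lift straight up.

```bash
python3 -m crank '[{"x":0,"y":0,"z":-0.001,"yaw":0,"hand":0.03},{"x":0,"y":0,"z":-0.001,"yaw":0,"hand":0.05},{"x":0,"y":0,"z":-0.001,"yaw":0,"hand":0.07},{"x":0,"y":0,"z":-0.001,"yaw":0,"hand":0.07},{"x":0,"y":0,"z":-0.001,"yaw":0,"hand":0.07},{"x":0,"y":0,"z":-0.03,"yaw":0,"hand":0.07},{"x":0,"y":0,"z":-0.07,"yaw":0,"hand":0.07},{"x":0,"y":0,"z":-0.11,"yaw":0,"hand":0.07},{"x":0,"y":0,"z":-0.15,"yaw":0,"hand":0.07},{"x":-0.04,"y":-0.03,"z":-0.18,"yaw":0,"hand":0.07},{"x":-0.08,"y":-0.06,"z":-0.2,"yaw":0,"hand":0.07},{"x":-0.12,"y":-0.1,"z":-0.22,"yaw":0,"hand":0.07},{"x":-0.16,"y":-0.14,"z":-0.22,"yaw":0,"hand":0.07},{"x":-0.16,"y":-0.14,"z":-0.22,"yaw":0,"hand":0.07},{"x":-0.16,"y":-0.14,"z":-0.22,"yaw":0,"hand":0.07}]'
python3 - <<'E'
from fit import *
for n in("top","side"):
    p=optics.snapshot(n); cl=cloud(p); save(p,"f_"+n+".png")
    for nm,a in dict(shaker=(.643,.147,.06,.143,.16),jar=(.377,.337,.07,.143,.16),tin=(.703,-.202,.1,.045,.06),head=(.501,-.282,.054,.033,.056)).items():
        P=near(cl,*a); print(n,nm,len(P),circ(P[:,:2]) if len(P)>5 else "",np.median(P,0).round(4),np.percentile(P[:,2],[5,95]).round(4))
    P=near(cl,.48,-.2,.12,.030,.056); P=P[np.hypot(P[:,0]-.501,P[:,1]+.282)>.054]
    print("lever",cv2.minAreaRect(P[:,:2].astype(np.float32)*1000),np.median(P[:,2]))
E
```

```text
t: 23.4
eef_pos: [0.3808, -0.4111, 0.2084]
ee_rot: [1.975, 2.443, -0.004]
wrist_force: [-0.5, -0.2, -0.3]
gripper_width: 0.0698
top shaker 494 (array([0.64341437, 0.14813451]), 0.03579074478149414) [0.6437 0.1474 0.1482] [0.144  0.1512]
top jar 655 (array([0.37688025, 0.33693896]), 0.03658066177368164) [0.3762 0.3362 0.1494] [0.1465 0.1522]
top tin 978 (array([ 0.70354688, -0.20206131]), 0.06964347076416015) [ 0.7023 -0.2019  0.0499] [0.0464 0.053 ]
top head 885 (array([ 0.50022394, -0.28207013]), 0.05369504547119141) [ 0.5001 -0.2803  0.0407] [0.0358 0.054 ]
lever ((479.1587829589844, -183.411865234375), (22.408252716064453, 93.8901596069336), 12.855443000793457) 0.04957462871201468
side shaker 406 (array([0.6419812 , 0.15400513]), 0.03347492599487305) [0.6407 0.1571 0.1472] [0.1438 0.1491]
side jar 1128 (array([0.37597705, 0.34060974]), 0.03710895156860351) [0.3756 0.3443 0.1492] [0.1469 0.1507]
side tin 464 (array([ 0.70314117, -0.19625276]), 0.06960797882080078) [ 0.7    -0.1929  0.0482] [0.046  0.0506]
side head 362 (array([ 0.5007023 , -0.28004785]), 0.051972400665283205) [ 0.4999 -0.2671  0.0402] [0.035  0.0524]
lever ((478.610595703125, -184.61917114257812), (34.5612907409668, 109.63187408447266), 4.741432189941406) 0.04798057560208446
```

View pics/f_top.png

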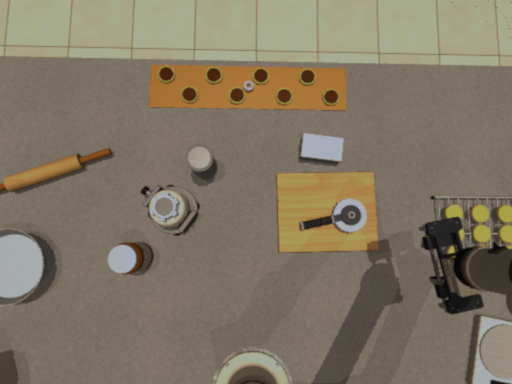

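View pics/f_side.png

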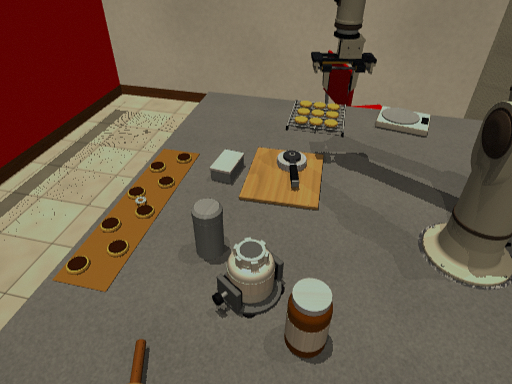

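The wrench lies flat on the board at about (349,215) in the top view. The shaker, jar and tin stand where they were, and the gripper is clear of everything. Handing in.

```bash
python3 -c "
from plant import ticket; print(ticket.finish_job())"
```

```text
the job is handed in; nothing more can be done
None
```

The lid is closed to the wrench's first click and the wrench is lying flat back on the wooden board. I handed the job in at about 23.5 s.

**Tightening:** The lid turned about 20° clockwise (0.35 rad, from its lugs in the top camera) before it stopped. The torque then peaked at about 0.85 N m and fell to 0.45 N m. That puts the lever about 0.15 rad over, which is past the click point (0.08) and short of the solid stop (0.25). I stopped there, let the lever return and backed the teeth off in their play until there was no drag, so the lid was not turned back.

**Final checks:** The wrench rests level at its original spot, with its axis near (0.500, -0.282). In the top view the shaker, jar and tin are all within about 1 mm of where they started. The gripper is open and touching nothing.

**What went wrong or disagreed:**
- **Missed grasp:** the first attempt closed above the lever. In the pictures the fingertips sat about 31 mm higher than the reported TCP, so I corrected for that. The second grasp held, at a 21.6 mm opening.
- **Rejected command:** one move was refused for missing fields, and nothing moved.
- **Camera offset:** the two cameras disagreed by about 3–4 mm in y, so I used the top camera for the lid and wrench positions. In the last side view the tin's fitted centre came out about 4 mm from its first reading. Its median position there barely changed and the top view shows no move, so I put that down to noise.

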